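# Unsnap the battery box cover

## Robot

A 6-joint arm with a two-finger parallel gripper is mounted at the origin on a cart in front of the work surface, level with it; the furniture and walls round the work are solid. World frame = base frame: x ahead of the robot, y to its left, z up, the work surface at z = 0. Lengths are in m, angles in rad, forces in N, time in s.
With the tool pointing down it reaches from about 0.375 to 0.9 m from the base axis. Payload 3.1 kg.
Tool frame: the origin (TCP) lies at the very end of the fingers, on their centre line; the grasp point (between the pads) lies 19 mm behind it; z points along the fingers, y is the line along which they close (so a half turn about z gives the same grasp; the last joint's range is limited). The gripper opens to 87 mm and grips with 3 to 60 N. Pads are 19 mm wide; open, the fingers measure 117 mm over their backs; the gripper's body (75 mm by 190 mm) begins 51 mm behind the grasp point.
Start: joints at [0.934, 0.527, 1.433, -0, 1.181, -0.178], TCP at [0.276, 0.561, 0.223] pointing down, gripper open.
Joint ranges: [-3.08, 3.08], [-0.75, 2.2], [0.22, 2.44], [-1.43, 4.57], [0, 2.65], [-2.85, 2.85]. Speed limits (rad/s): [2.79, 2.79, 3.14, 3.14, 3.14, 3.14].

## Interface

Orientations are given as a unit quaternion [x, y, z, w].
In Python, from rig import robot gives the robot as it stands. The module is installed in compiled form; this text tells all that it offers.
- The arm moves only by the tool servo_tool, never from a script. Its argument "rows" is one flat list of numbers, 5 for each row, row after row: the closure, from -1 (fully open) to 1 (shut), so that 0 is half open, then the shift along the tool's x, y, z in m, then the turn about the tool's z in degrees. A call has 1 to 5 rows; each row shifts and turns the commanded pose from where the row before left it, along the tool's axes as they then stand; what a row does not reach is not made up. A row lasts 1/12 s, in which the tool goes at most 41.7 mm and 7.16 degrees, less where a joint would pass 70% of its speed; a pose out of reach is approached as far as the arm can. A call with a gripper value outside its range is refused whole. The fingers move at their own pace and stop on an object; "newtons" is the grip in N (left out, the last holds). Time passes only in rows, so rows that do not move let the fingers close. It gives the time, the measured TCP pose, the force, the opening and the grip force at its end, in the units of the state.
- robot.get_obs(): the state, without advancing time (a new reading comes with each control period).
- robot.camera(name): name is "scene" or "top" or "wrist"; returns a dict with "pixels" (420x560x3 uint8, red, green, blue), "intrinsics" (3x3 intrinsics, pixels), "dist" ([k1, k2, p1, p2, k3] as OpenCV has them; the pictures are not rectified), "rvec" (rotation vector, rad) and "tvec" (3), from world to camera coordinates, as OpenCV has them; the wrist camera has in their place "mount" (4x4, takes a point from camera to tool coordinates, whose origin is the TCP and whose axes are the flange's). Camera axes: x right, y down, z forward; pixel columns grow to the right and rows downward; lengths in m; the calibration is good to about 2 mm. A picture is of the moment at which its call begins: read the wrist's pose just before it. There is no depth.
- robot.hand_in(): hands the job in; it is judged then, once.
Trained networks look in a picture, given as the dict that the camera call returned (one of the last four; its "shot" number tells which), for a name from the list of things; names that differ only in an ending like _2 or _b are one class to them, and where a whole thing is asked for, a point or a joint stands for the part that bears it (a point fixed in the world has none). Each returns a list of dicts, best first, with "score" (0 to 1); they miss things now and then, are a little off and sometimes report something else, mostly with a low value. They report only what shows in the picture. A call takes as long as a camera call. They do not tell look-alikes from the thing itself.
- robot.spot_in(picture, query): "at" ([x, y, z] in m, in world coordinates, good to about 4 mm: the middle of the surface that is visible of it).
- robot.outline_of(picture, query): "region" (420x560 bool, what is visible of it).
- robot.place_of(picture, query): "at" ([x, y, z] in m, in world coordinates, good to about 4 mm: a listed point, or the origin of a listed thing).
The state is a dict: "time": time; "q": joint angles; "joint_velocities": joint speeds; "joint_torque": joint torques, N m; "position": TCP position; "tool_rot": TCP orientation; "ft_force": force on the tool from outside, world axes, zero at the start; "moment": the same for the moment, N m; "grip_width": finger opening in m; "grip_force": force on a finger pad.
Only numpy, scipy, OpenCV 4.12 (cv2) and the standard library are available. Lean on these libraries where they do the work, as an engineer would, in place of code of your own. Each camera call takes 0.05 s, during which the arm holds its last target. There are 200 camera calls.

## Task

Open the battery box on the bench: squeeze the two spring tabs on the sides of its cover in together, gently enough not to break them, until both hooks let go, then lift the cover off without forcing it. Set the cover down in the shallow metal parts tray, right way up and flat on the tray's floor, and let go; leave the tools around alone.

Things in the scene. Friction and masses are not known exactly. Their poses are not given: they have to be found in the camera images.
- battery_box: Narrow black open box, screwed to the bench: 124 mm (x) by 39 mm (y), rim 52 mm high; feet reach 80 mm from its centre along x, 7 mm high. Origin: centre of its underside, z up. Inside, under the cover and out of sight, each tab has its own catch: a ledge that holds its hook, and a rigid stop. Each catch is set anew each time, by itself, within 3.5 mm to either side; this is not measured.
- cover: Grey snap-fit cover, about 0.12 kg, at first on the box. Plate 124 (x) by 40 (y) by 4 mm, raised fields to 8 mm. Origin: centre of the plate's underside (52 mm above the bench on the box), z up. End tongues reach 19 mm below it into the box (1 mm play); it stands on them when set down. A caught hook lets it lift only 1 mm. All its contact forces on the box, stops included, must add up to under 30 N.
- tab_left: Spring tab on the cover's +y side: upright ridged pad, 22 mm along x, 26 mm high, from 16 mm below to 10 mm above the plate's underside, 10 mm off the box wall; slides in along -y. Origin: centre of its outer face, at (0, 33, -3) mm in the cover's frame at rest (66 mm over both tabs). Pushes back with 3 N at first, 0.5 N more per mm (8 N at 10 mm); breaks above 18 N.
- tab_right: Same on the -y side, at (0, -33, -3) mm, slides in along +y. A tab's hook is free at some depth from 1.5 to 8.5 mm, unlike on the two sides, and the tab meets its stop 1.5 mm further in; with both felt firm on their stops at about 10 N each, the cover lifts, rubbing with a few N. Fingers off the middle push one tab on its stop while the other is still hooked: felt as a side force along y; shift to cancel it.
- parts_tray: Empty shallow metal tray, fixed, 180 mm (x) by 150 mm (y), rim 18 mm above the bench, walls 3 mm. Origin: centre of its underside; its floor is 3 mm above the bench.
- spanner: Steel spanner, 220 mm, lying loose beyond the work: leave it alone.
- tape: Yellow tape measure, 37x81x62 mm, standing loose beyond the work: leave it alone.
- screwdriver: Screwdriver, 210 mm, 28 mm thick handle, lying loose beyond the work: leave it alone.
- bolt: Steel bolt with a nut, 77 mm, lying loose on the far left of the work: leave it alone.
Things that resemble listed ones, but are neither listed nor needed, are in the scene too. Of the things shaped like the cover, the grey one is meant.

How it is judged:
By the outcome, as a careful person would: the job done as asked, in the order asked, and still so for the second after the job is handed in, with the robot touching nothing.
It also fails if it takes over 48 s, if anything falls off the work surface, if the arm or the gripper's body presses on something with over 40 N, if the wrist force passes 120 N, or if a joint passes its speed limit or range.

## Working session

There is one attempt and no reset: what is moved stays moved. The work goes in short steps, Python scripts to look and compute and a tool call to move; the robot and the scene stay as the last step left them, time stands still between calls to the robot, and variables do not carry over. Pictures are saved under pics/ and viewed, at most 11 in all, crops included, and the job is handed in when it is done.

Besides the shell and the picture viewer there is one more tool, called after "Emit:" as name(argument=value, ...), one argument or row to a line, values as JSON. servo_tool: Moves the arm, as the interface text tells. Its arguments: {"type":"object","properties":{"rows":{"type":"array","items":{"type":"number"}},"newtons":{"type":"number"}},"required":["rows"]}

```bash
mkdir -p pics; cat > h.py <<'E'
import numpy as np, cv2
from scipy.spatial.transform import Rotation as R
from rig import robot
def save(p,n): cv2.imwrite('pics/'+n+'.png',p['pixels'][:,:,::-1])
def ext(p,obs=None):
    if 'rvec' in p: return cv2.Rodrigues(np.array(p['rvec'],float))[0],np.array(p['tvec'],float).ravel()
    T=np.eye(4);T[:3,:3]=R.from_quat(obs['tool_rot']).as_matrix();T[:3,3]=obs['position']
    M=np.linalg.inv(T@np.array(p['mount']));return M[:3,:3],M[:3,3]
def ray(p,uv,obs=None):
    r,t=ext(p,obs);n=cv2.undistortPoints(np.array([[uv]],float),np.array(p['intrinsics']),np.array(p['dist']))[0,0]
    return -r.T@t, r.T@np.array([n[0],n[1],1])
def onz(p,uv,z,obs=None):
    c,d=ray(p,uv,obs);return c+d*(z-c[2])/d[2]
def proj(p,X,obs=None):
    r,t=ext(p,obs);return cv2.projectPoints(np.array(X,float).reshape(-1,3),cv2.Rodrigues(r)[0],t,np.array(p['intrinsics']),np.array(p['dist']))[0][:,0]
E
python3 - <<'E'
from h import *
o=robot.get_obs();print(o)
ps={}
for n in('top','scene'):
    p=robot.camera(n);save(p,n+'0');ps[n]=p
    for q in('cover','battery_box','tab_left','tab_right','parts_tray'):
        print(n,q,[(np.round(d['at'],4).tolist(),round(d['score'],2)) for d in robot.place_of(p,q)])
im=np.vstack([ps['top']['pixels'],ps['scene']['pixels']])
E
```

```text
{'time': 0.0, 'q': array([ 9.34506529e-01,  5.28494351e-01,  1.43385492e+00,  2.15959378e-06,
        1.18137215e+00, -1.78457000e-01]), 'joint_velocities': array([ 1.29393889e-03, -1.91563898e-05,  4.51545399e-04,  1.30561017e-04,
       -9.22627608e-04,  7.49784359e-04]), 'joint_torque': array([ 1.13240232e-03, -4.40042388e+01, -1.76593745e+01,  6.33267383e-02,
        5.83575584e-02, -1.74207762e-04]), 'position': array([0.27577837, 0.56008443, 0.22156937]), 'tool_rot': array([ 2.26922596e-01,  9.73912215e-01, -9.76882109e-04, -4.22623844e-04]), 'ft_force': array([-0.25510506,  0.52156947, -0.21042985]), 'moment': array([-0.03873717,  0.00134231, -0.01366453]), 'grip_force': 0.0, 'grip_width': 0.08673945080296486}
top cover [([0.4668, -0.1341, 0.05], 0.96), ([0.3816, -0.288, 0.0176], 0.7), ([0.6496, -0.4924, 0.0191], 0.56)]
top battery_box [([0.4662, -0.1252, 0.0025], 0.67)]
top tab_left [([0.6832, -0.5175, 0.0162], 0.59), ([0.349, -0.2949, 0.0165], 0.57), ([0.4457, -0.1037, 0.0532], 0.38)]
top tab_right [([0.4115, -0.2735, 0.0136], 0.55), ([0.6333, -0.4787, 0.0151], 0.46), ([0.4805, -0.1611, 0.0501], 0.36)]
top parts_tray [([0.4997, 0.1791, -0.0029], 0.78)]
scene cover [([0.3772, -0.284, 0.0201], 0.94), ([0.4652, -0.1322, 0.0524], 0.91), ([0.658, -0.5008, 0.0186], 0.69), ([0.5002, 0.1811, -0.0], 0.31)]
scene battery_box [([0.4669, -0.129, 0.0017], 0.71)]
scene tab_left [([0.6795, -0.5113, 0.0157], 0.61), ([0.4493, -0.1045, 0.0498], 0.5), ([0.3471, -0.2986, 0.0185], 0.49)]
scene tab_right [([0.4839, -0.1601, 0.0505], 0.62), ([0.4136, -0.2764, 0.0154], 0.6), ([0.6265, -0.4751, 0.0163], 0.54)]
scene parts_tray [([0.4956, 0.1804, -0.0027], 0.88)]
```

View pics/top0.png

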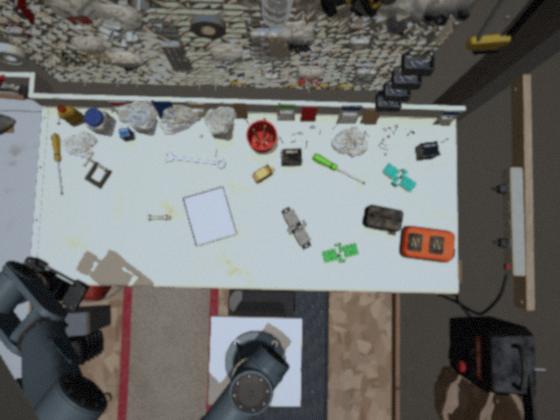

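View pics/scene0.png

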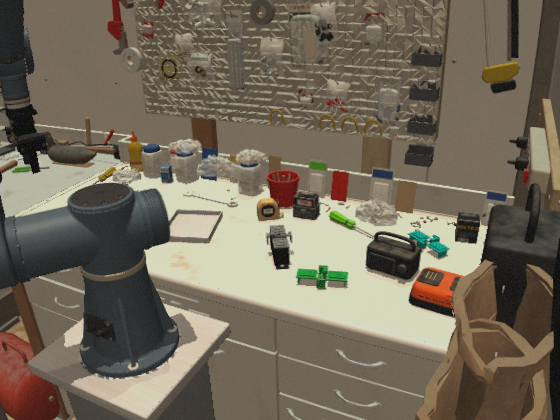

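The grey cover on the black box is at top (297,228) / scene (280,245), with its long axis about 24° from world x. The look-alikes are green and teal. The empty tray is at top (210,216). I'm moving above the box now.

Emit:
servo_tool(
  rows=[-1,-0.0265,-0.03,0,0,-1,-0.0265,-0.03,0,0,-1,-0.0265,-0.03,0,0,-1,-0.0265,-0.03,0,0,-1,-0.0265,-0.03,0,0],
)

```text
time: 1.02
position: [0.3288, 0.366, 0.2227]
tool_rot: [0.226, 0.974, 0.0, 0.0]
ft_force: [0.7, 0.4, -0.1]
grip_width: 0.0873
grip_force: 0.0
```

Emit:
servo_tool(
  rows=[-1,-0.0265,-0.03,0,0,-1,-0.0265,-0.03,0,0,-1,-0.0265,-0.03,0,0,-1,-0.0265,-0.03,0,0,-1,-0.0265,-0.03,0,0],
)

```text
time: 1.43
position: [0.3816, 0.1727, 0.2229]
tool_rot: [0.227, 0.974, 0.0, 0.001]
ft_force: [0.7, 0.2, -0.2]
grip_width: 0.0871
grip_force: 0.0
```

Emit:
servo_tool(
  rows=[-1,-0.0265,-0.03,0,0,-1,-0.0265,-0.03,0,0,-1,-0.0265,-0.03,0,0,-1,-0.0265,-0.03,0,0,-1,-0.0265,-0.03,0,0],
)

```text
time: 1.85
position: [0.4342, -0.0208, 0.2229]
tool_rot: [0.227, 0.974, 0.0, 0.001]
ft_force: [1.5, 0.2, -0.0]
grip_width: 0.0867
grip_force: 0.0
```

Emit:
servo_tool(
  rows=[-1,-0.0265,-0.03,0,0,-1,-0.0265,-0.03,0,0,-1,-0.0265,-0.03,0,0,-1,0,0,0,-7.1,-1,0,0,0,-7.1],
)

```text
time: 2.27
position: [0.4665, -0.1377, 0.2227]
tool_rot: [0.104, 0.995, -0.0, 0.001]
ft_force: [-0.2, 0.9, -0.7]
grip_width: 0.087
grip_force: 0.0
```

Emit:
servo_tool(
  rows=[-1,0,0,0,-7.1,-1,0,0,0,-7.1,-1,0,0,0,-7.1,-1,0,0,0,-7.1,-1,0,0,0,-7.1],
)

```text
time: 2.68
position: [0.4655, -0.1347, 0.2227]
tool_rot: [-0.206, 0.978, -0.0, 0.0]
ft_force: [0.3, -0.2, 0.3]
grip_width: 0.0872
grip_force: 0.0
```

```bash
python3 - <<'E'
from h import *
o=robot.get_obs();print(o['position'],np.round(o['ft_force'],2),np.degrees(np.arctan2(*R.from_quat(o['tool_rot']).as_matrix()[[1,0],1])))
p=robot.camera('wrist');save(p,'w1');print(p['mount'])
for q in('cover','tab_left','tab_right','battery_box'):
    print(q,[(np.round(d['at'],4).tolist(),round(d['score'],2)) for d in robot.place_of(p,q)],[(np.round(d['at'],4).tolist(),round(d['score'],2)) for d in robot.spot_in(p,q)])
print(proj(p,[[.466,-.133,.056]],o))
E
```

```text
[ 0.4654868  -0.1347023   0.22271497] [ 0.28 -0.23  0.3 ] 113.81110178172128
[[ 2.49455012e-03 -9.62410156e-01 -2.71588787e-01  7.28269646e-02]
 [ 9.99996888e-01  2.39681606e-03  6.91568444e-04  3.83233999e-04]
 [-1.46241276e-05 -2.71589667e-01  9.62413140e-01 -1.61816549e-01]
 [ 0.00000000e+00  0.00000000e+00  0.00000000e+00  1.00000000e+00]]
cover [([0.3808, -0.2886, 0.0201], 0.98), ([0.4641, -0.129, 0.0555], 0.73), ([0.6536, -0.012, -0.0034], 0.38)] [([0.4601, -0.1343, 0.0608], 0.87), ([0.3789, -0.2862, 0.0252], 0.68)]
tab_left [([0.3491, -0.2965, 0.0163], 0.86), ([0.4449, -0.105, 0.0502], 0.61)] [([0.457, -0.1126, 0.0607], 0.79), ([0.3583, -0.2852, 0.0281], 0.6)]
tab_right [([0.4149, -0.2736, 0.0167], 0.98), ([0.4843, -0.1616, 0.0514], 0.74)] [([0.4726, -0.1543, 0.0614], 0.96), ([0.4056, -0.2851, 0.0309], 0.73)]
battery_box [([0.47, -0.1335, 0.003], 0.93)] [([0.4327, -0.1497, 0.0067], 0.84)]
[[282.91992855 192.66948835]]
```

View pics/w1.png

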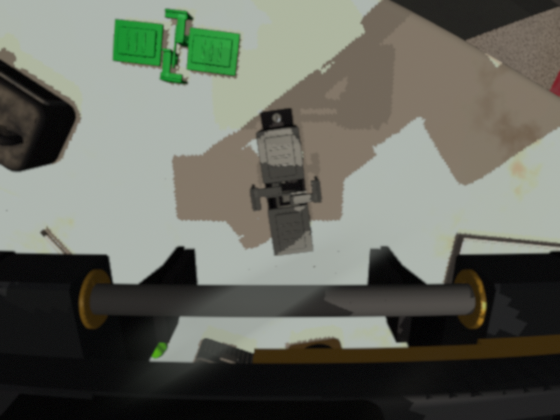

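```bash
python3 - <<'E'
import cv2
i=cv2.imread('pics/w1.png')[100:264,220:350]
i=cv2.convertScaleAbs(cv2.resize(i,None,fx=3.6,fy=3.6,interpolation=cv2.INTER_CUBIC),alpha=1.5,beta=10)
cv2.imwrite('pics/w1c.png',i)
E
```

```text
(no output)
```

View pics/w1c.png

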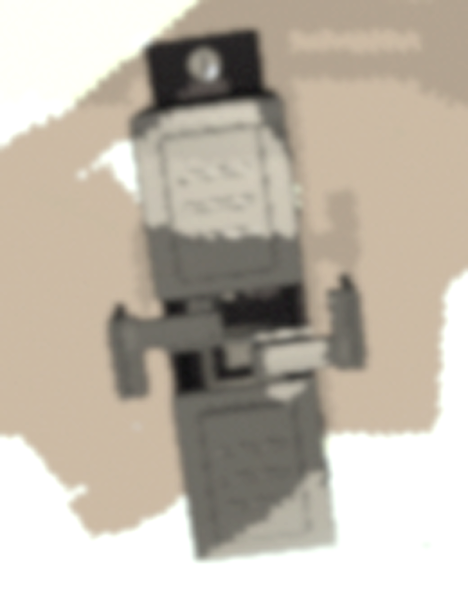

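The crop shows the grey cover with plate corners at about (275,255) and (313,251) in the full image, and the pads at about (254,198) and (320,190).

```bash
cat >> h.py <<'E'
def report(o,c,th):
    "offset of target c (world) in tool axes, and turn needed so tool y lies along th+90"
    M=R.from_quat(o['tool_rot']).as_matrix();yaw=np.degrees(np.arctan2(M[1,1],M[0,1]))
    print('tool offset mm',np.round(M.T@(np.array(c)-o['position'])*1e3,1),'turn',round(((yaw-(th+90)+90)%180)-90,2))
E
python3 - <<'E'
from h import *
o=robot.get_obs();p=robot.camera('wrist')
f=lambda x,y,z:onz(p,(x/3.6+220-.4,y/3.6+100-.4),z,o)
a=lambda u,v:np.degrees(np.arctan2(*(v-u)[[1,0]]))
print('left edge',a(f(198,558,.056),f(135,125,.056)),'right',a(f(336,545,.056),f(300,190,.056)))
bl,br=f(198,558,.056),f(336,545,.056)
lo=[f(110,312,.062),f(121,397,.062)];ro=[f(355,285,.062),f(366,366,.062)]
L=np.mean(lo,0);Rr=np.mean(ro,0);c=(L+Rr)/2
print('bw',np.linalg.norm(bl-br),'L',L,'R',Rr,'c',c,np.linalg.norm(L-Rr),a(Rr,L)-90,a(lo[1],lo[0]),a(ro[1],ro[0]))
report(o,c,24)
t=robot.camera('top')
for n,pp,oo in(('w',p,o),('t',t,None)):
    for q in('tab_left','tab_right','cover','parts_tray'): print(n,q,[(np.round(d['at'],4).tolist(),round(d['score'],2)) for d in robot.place_of(pp,q)])
m=robot.outline_of(t,'parts_tray')[0]['region']
cn=max(cv2.findContours(m.astype(np.uint8),0,2)[0],key=cv2.contourArea)
w=np.array([onz(t,q[0].astype(float),.018)[:2] for q in cn],np.float32)
print('tray',cv2.minAreaRect(w))
E
```

```text
left edge -149.04507651335294 right -149.7011286427249
bw 0.03872436651292331 L [ 0.48122289 -0.15826134  0.062     ] R [ 0.44848894 -0.10267959  0.062     ] c [ 0.46485592 -0.13047046  0.062     ] 0.06450459476456694 -149.50474342781007 -150.55270280632507 -147.2824225389724
tool offset mm [ -1.1   3.9 160.6] turn -0.58
w tab_left [([0.3541, -0.2964, 0.0159], 0.94)]
w tab_right [([0.4841, -0.1612, 0.0487], 0.82), ([0.4153, -0.2722, 0.0178], 0.56)]
w cover [([0.4669, -0.1305, 0.0544], 0.91), ([0.3773, -0.2889, 0.0208], 0.71)]
w parts_tray []
t tab_left [([0.6794, -0.5124, 0.0142], 0.62), ([0.3493, -0.2951, 0.0183], 0.47), ([0.6547, -0.0117, -0.0024], 0.45)]
t tab_right [([0.4098, -0.2743, 0.0138], 0.51), ([0.6282, -0.4769, 0.0137], 0.48)]
t cover [([0.4665, -0.1328, 0.0546], 0.62), ([0.6511, -0.4918, 0.0175], 0.59), ([0.3822, -0.2878, 0.0175], 0.56)]
t parts_tray [([0.4987, 0.176, -0.0042], 0.57)]
tray ((0.49808594584465027, 0.17645275592803955), (0.1817914992570877, 0.15252484381198883), 17.767465591430664)
```

Emit:
servo_tool(
  rows=[-1,-0.001,0.004,0.03,0,-1,0,0,0.03,-6.8,-1,0,0,0,0,-1,0,0,0,0],
)

```text
time: 4.02
position: [0.4637, -0.13, 0.1617]
tool_rot: [-0.26, 0.966, 0.001, -0.001]
ft_force: [-0.2, -0.3, 0.1]
grip_width: 0.0872
grip_force: 0.0
```

```bash
python3 - <<'E'
from h import *
o=robot.get_obs();print(o['position'])
p=robot.camera('wrist');save(p,'w2')
i=p['pixels'][130:290,200:360,::-1]
cv2.imwrite('pics/w2c.png',cv2.convertScaleAbs(cv2.resize(i,None,fx=3.7,fy=3.7,interpolation=cv2.INTER_CUBIC),alpha=1.5,beta=10))
for q in('tab_left','tab_right','cover'): print(q,[(np.round(d['at'],4).tolist(),round(d['score'],2)) for d in robot.place_of(p,q)])
report(o,[.465,-.131,.03],30.6)
E
```

```text
[ 0.46372218 -0.12998419  0.16168327]
tab_left [([0.4483, -0.1039, 0.0484], 0.76)]
tab_right [([0.4861, -0.1609, 0.0495], 0.77), ([0.4133, -0.2774, 0.0187], 0.6)]
cover [([0.3813, -0.2855, 0.0225], 0.73), ([0.4649, -0.1321, 0.0573], 0.64)]
tool offset mm [ -0.9  -2.  131.7] turn -0.48
```

View pics/w2c.png

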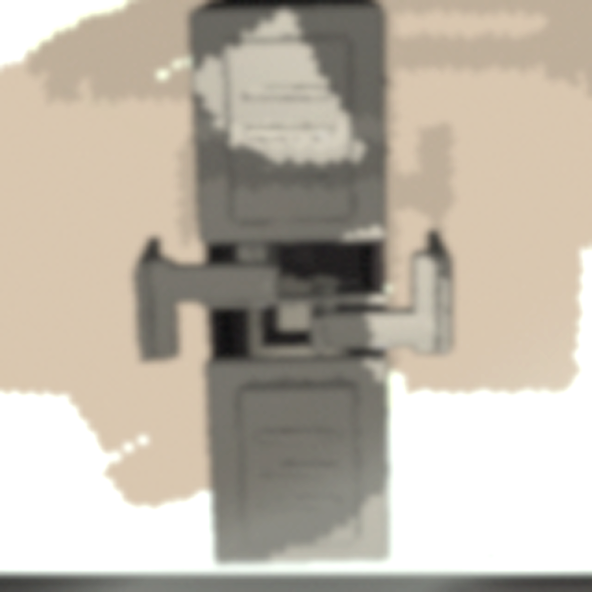

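The crop now shows the cover nearly upright. The pads' outer edges are at about crop (139,314) and (451,306), and the near plate corners at (216,560) and (388,558).

```bash
python3 - <<'E'
from h import *
o=robot.get_obs();p=robot.camera('wrist')
f=lambda x,y,z:onz(p,(x/3.7+200-.4,y/3.7+130-.4),z,o)
a=lambda u,v:np.degrees(np.arctan2(*(u-v)[[1,0]]))
print('edges',a(f(216,560,.056),f(193,20,.056)),a(f(388,558,.056),f(384,20,.056)))
L=(f(137,275,.062)+f(143,355,.062))/2;Q=(f(452,270,.062)+f(450,350,.062))/2
e=(f(216,560,.056)+f(388,558,.056))/2;g=(f(193,20,.056)+f(384,20,.056))/2
print(L,Q,(L+Q)/2,np.linalg.norm(L-Q),a(Q,L)-90,'axis',e,g,a(e,g),np.linalg.norm(e-g),(e+g)/2)
print(np.linalg.norm(f(216,560,.056)-f(388,558,.056)))
# height by two views: pad corners seen in w1 (old pose)
o1=dict(position=np.array([.4654868,-.1347023,.22271497]),tool_rot=[-.206,.9785,0,0])
def tri(c1,c2):
    A,d=ray(p,(c1[0]/3.6+219.6,c1[1]/3.6+99.6),o1);B,e=ray(p,(c2[0]/3.7+199.6,c2[1]/3.7+129.6),o)
    s=np.linalg.lstsq(np.c_[d,-e],B-A,rcond=None)[0];return (A+s[0]*d+B+s[1]*e)/2
for c in(((122,397),(143,357)),((366,366),(450,350)),((198,558),(216,560)),((336,545),(388,558))): print('tri',tri(*c))
report(o,[*((L+Q)/2)[:2],.03],a(e,g))
E
```

```text
edges 31.488403351301915 31.722909563046866
[ 0.48747717 -0.15897945  0.062     ] [ 0.45322909 -0.10276075  0.062     ] [ 0.47035313 -0.1308701   0.062     ] 0.06582911915602804 31.34950479314996 axis [ 0.52196929 -0.09912191  0.056     ] [ 0.41882704 -0.16258879  0.056     ] 31.605379171250245 0.12110477460671806 [ 0.47039816 -0.13085535  0.056     ]
0.03946271810864459
tri [ 0.47739132 -0.15540851  0.11211748]
tri [ 0.45680466 -0.1005118   0.07407082]
tri [ 0.51452416 -0.12143377  0.09139105]
tri [ 0.50403887 -0.08642307  0.07261087]
tool offset mm [ -3.8  -1.6 134.1] turn -1.41
```

Emit:
servo_tool(
  rows=[-1,-0.003,-0.0018,0,-1.2,-1,0,0,0.03,0,-1,0,0,0.03,0,-1,0,0,0.02,0,-1,0,0,0.015,0],
)

```text
time: 4.68
position: [0.4683, -0.1305, 0.0665]
tool_rot: [-0.271, 0.962, 0.0, -0.0]
ft_force: [0.7, 0.6, 0.2]
grip_width: 0.0867
grip_force: 0.0
```

Emit:
servo_tool(
  rows=[-1,0,0,0.013,0,-1,0,0,0.012,0,-1,0,0,0.01,0,-1,0,0,0,0,-1,0,0,0,0],
)

```text
time: 5.1
position: [0.4685, -0.1306, 0.0325]
tool_rot: [-0.271, 0.962, 0.0, -0.0]
ft_force: [1.0, -0.2, 0.2]
grip_width: 0.0869
grip_force: 0.0
```

```bash
python3 - <<'E'
from h import *
o=robot.get_obs();print(o['position'],o['ft_force'],o['grip_width'])
p=robot.camera('wrist');save(p,'w3')
s=robot.camera('scene');x=s['pixels'][170:300,220:340,::-1]
x=cv2.resize(x,(388,420),interpolation=cv2.INTER_CUBIC)
cv2.imwrite('pics/c3.png',np.hstack([cv2.convertScaleAbs(p['pixels'][:,80:480,::-1],alpha=1.5),x]))
E
```

```text
[ 0.46845312 -0.13063137  0.03253299] [ 0.96861461 -0.17478169  0.15170536] 0.0869114568651876
```

View pics/c3.png

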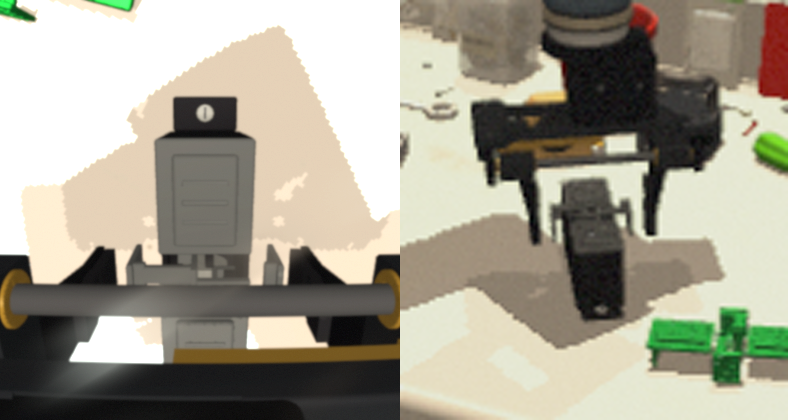

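Emit:
servo_tool(
  rows=[-0.7,0,0,0.002,0,-0.55,0,0,0,0,-0.5,0,0,0,0,-0.47,0,0,0,0,-0.45,0,0,0,0],
  newtons=10,
)

```text
time: 5.62
position: [0.468, -0.1303, 0.0308]
tool_rot: [-0.271, 0.963, 0.0, -0.0]
ft_force: [0.3, 1.1, 1.7]
grip_width: 0.0655
grip_force: 3.3
```

Emit:
servo_tool(
  rows=[-0.43,0,0,0,0,-0.42,0,0,0,0,-0.41,0,0,0,0,-0.4,0,0,0,0,-0.4,0,0,0,0],
)

```text
time: 6.03
position: [0.4682, -0.1306, 0.0307]
tool_rot: [-0.271, 0.963, -0.0, 0.0]
ft_force: [-0.5, -1.1, 2.9]
grip_width: 0.0612
grip_force: 4.4
```

Emit:
servo_tool(
  rows=[-0.38,0,0,0,0,-0.37,0,0,0,0,-0.36,0,0,0,0,-0.35,0,0,0,0,-0.35,0,0,0,0],
)

```text
time: 6.45
position: [0.4682, -0.1306, 0.0307]
tool_rot: [-0.271, 0.963, -0.0, 0.0]
ft_force: [-0.8, -0.4, 4.9]
grip_width: 0.0596
grip_force: 4.9
```

Emit:
servo_tool(
  rows=[-0.34,0,0,0,0,-0.33,0,0,0,0,-0.32,0,0,0,0,-0.31,0,0,0,0,-0.31,0,0,0,0],
)

```text
time: 6.87
position: [0.4682, -0.1306, 0.0307]
tool_rot: [-0.271, 0.963, -0.0, -0.0]
ft_force: [-0.3, -0.2, 5.5]
grip_width: 0.0577
grip_force: 5.4
```

Emit:
servo_tool(
  rows=[-0.29,0,0,-0.0005,0,-0.28,0,0,0,0,-0.27,0,0,0,0,-0.26,0,0,0,0,-0.26,0,0,0,0],
)

```text
time: 7.28
position: [0.4687, -0.1312, 0.0309]
tool_rot: [-0.271, 0.963, -0.001, 0.0]
ft_force: [-0.8, -2.1, -1.3]
grip_width: 0.0551
grip_force: 7.7
```

Emit:
servo_tool(
  rows=[-0.25,0,0,0,0,-0.24,0,0,0,0,-0.23,0,0,0,0,-0.22,0,0,0,0,-0.22,0,0,0,0],
)

```text
time: 7.7
position: [0.4689, -0.1313, 0.0309]
tool_rot: [-0.271, 0.962, -0.001, 0.0]
ft_force: [-0.0, -5.1, -5.6]
grip_width: 0.0544
grip_force: 10.0
```

Emit:
servo_tool(
  rows=[-0.21,0,-0.0005,0.0003,0,-0.2,0,0,0,0,-0.2,0,-0.0005,0,0,-0.2,0,0,0,0,-0.2,0,0,0,0],
)

```text
time: 8.12
position: [0.4689, -0.1314, 0.0308]
tool_rot: [-0.271, 0.963, -0.0, 0.0]
ft_force: [0.6, -3.7, -0.7]
grip_width: 0.0547
grip_force: 10.0
```

Emit:
servo_tool(
  rows=[-0.2,0,-0.0005,0,0,-0.2,0,0,0,0,-0.2,0,-0.0005,0,0,-0.2,0,0,0,0,-0.2,0,0,0,0],
)

```text
time: 8.53
position: [0.4688, -0.1315, 0.0308]
tool_rot: [-0.271, 0.963, 0.001, -0.0]
ft_force: [0.6, 2.6, 1.7]
grip_width: 0.0543
grip_force: 10.0
```

Emit:
servo_tool(
  rows=[-0.2,0,-0.0005,0,0,-0.2,0,0,0,0,-0.2,0,-0.0005,0,0,-0.2,0,0,0,0,-0.2,0,0,0,0],
)

```text
time: 8.95
position: [0.4687, -0.1316, 0.0308]
tool_rot: [-0.271, 0.963, 0.001, -0.001]
ft_force: [1.8, 5.9, 3.6]
grip_width: 0.0548
grip_force: 10.0
```

Emit:
servo_tool(
  rows=[-0.2,0,0.0006,0,0,-0.2,0,0.0005,0,0,-0.2,0,0,-0.0002,0,-0.2,0,0,0,0,-0.2,0,0,0,0],
)

```text
time: 9.37
position: [0.4687, -0.1315, 0.0308]
tool_rot: [-0.271, 0.963, 0.001, -0.0]
ft_force: [0.2, 4.8, 0.9]
grip_width: 0.0545
grip_force: 10.0
```

Emit:
servo_tool(
  rows=[-0.2,0,0.0006,0,0,-0.2,0,0,0,0,-0.2,0,0,0,0,-0.2,0,0,0,0,-0.2,0,0,0,0],
)

```text
time: 9.78
position: [0.4688, -0.1315, 0.0308]
tool_rot: [-0.271, 0.963, 0.0, -0.0]
ft_force: [0.5, 3.9, -0.8]
grip_width: 0.0544
grip_force: 10.0
```

Emit:
servo_tool(
  rows=[-0.2,0,0.0004,0,0,-0.2,0,0,0,0,-0.2,0,0,0,0,-0.2,0,0,0,0,-0.2,0,0,0,0],
)

```text
time: 10.2
position: [0.4687, -0.1315, 0.0309]
tool_rot: [-0.271, 0.963, -0.0, -0.0]
ft_force: [1.4, 2.2, -3.1]
grip_width: 0.0546
grip_force: 10.0
```

Emit:
servo_tool(
  rows=[-0.2,0,0,-0.0005,0,-0.2,0,0,0,0,-0.2,0,0,0,0],
)

```text
time: 10.45
position: [0.4687, -0.1315, 0.0312]
tool_rot: [-0.271, 0.963, -0.0, -0.0]
ft_force: [1.3, 0.4, -7.3]
grip_width: 0.0544
grip_force: 10.0
```

Emit:
servo_tool(
  rows=[-0.2,0,0,-0.0006,0,-0.2,0,0,0,0,-0.2,0,0,0,0],
)

```text
time: 10.7
position: [0.4686, -0.1315, 0.0319]
tool_rot: [-0.271, 0.962, -0.0, -0.0]
ft_force: [0.1, -1.0, -7.4]
grip_width: 0.0547
grip_force: 10.0
```

Emit:
servo_tool(
  rows=[-0.2,0,0,-0.0006,0,-0.2,0,0,0,0,-0.2,0,0,-0.0006,0,-0.2,0,0,0,0],
)

```text
time: 11.03
position: [0.4687, -0.1315, 0.0333]
tool_rot: [-0.271, 0.963, -0.0, -0.0]
ft_force: [-1.3, -1.7, -6.8]
grip_width: 0.0544
grip_force: 10.0
```

Emit:
servo_tool(
  rows=[-0.2,0,0,-0.001,0,-0.2,0,0,-0.001,0,-0.2,0,0,-0.001,0,-0.2,0,0,-0.001,0,-0.2,0,0,0,0],
)

```text
time: 11.45
position: [0.4686, -0.1311, 0.0379]
tool_rot: [-0.271, 0.963, 0.0, 0.0]
ft_force: [-0.6, 1.3, -0.7]
grip_width: 0.0527
grip_force: 6.5
```

```bash
python3 - <<'E'
from h import *
o=robot.get_obs()
p=robot.camera('wrist');save(p,'w4')
a=cv2.imread('pics/w3.png')[90:310,180:390];b=p['pixels'][90:310,180:390,::-1]
cv2.imwrite('pics/c4.png',cv2.resize(cv2.convertScaleAbs(np.hstack([a,b]),alpha=1.5),None,fx=1.85,fy=1.85,interpolation=cv2.INTER_CUBIC))
E
```

```text
(no output)
```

View pics/c4.png

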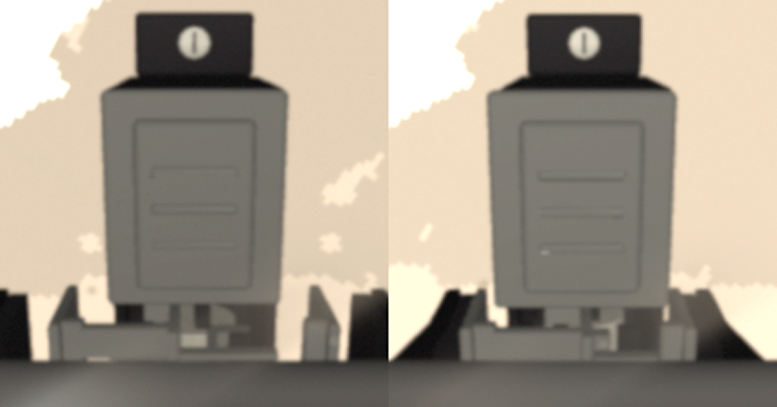

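The cover has come up with the gripper: it keeps its size in the image while the box foot shrinks. The hooks are free, so I'm lifting on.

Emit:
servo_tool(
  rows=[-0.2,0,0,-0.004,0,-0.2,0,0,-0.005,0,-0.2,0,0,-0.006,0,-0.2,0,0,-0.008,0,-0.2,0,0,-0.01,0],
)

```text
time: 11.92
position: [0.4688, -0.1314, 0.0711]
tool_rot: [-0.271, 0.963, -0.0, 0.0]
ft_force: [-0.3, -0.8, -1.2]
grip_width: 0.0529
grip_force: 6.4
```

Emit:
servo_tool(
  rows=[-0.2,0,0,-0.015,0,-0.2,0,0,-0.02,2,-0.2,0,0,-0.014,4,-0.2,0,0,0,4,-0.2,0,0,0,3.7],
)

```text
time: 12.33
position: [0.4697, -0.1319, 0.1215]
tool_rot: [-0.153, 0.988, -0.001, 0.002]
ft_force: [0.2, 0.9, -1.0]
grip_width: 0.0528
grip_force: 6.4
```

```bash
python3 - <<'E'
from h import *
o=robot.get_obs();print(o['position'],o['ft_force'],o['grip_width'],o['grip_force'])
report(o,[.498,.1765,.12],17.8)
p=robot.camera('wrist');save(p,'w5')
E
```

```text
[ 0.46970103 -0.13186207  0.12148997] [ 0.24784588  0.9421665  -1.04269666] 0.05279319368048112 6.421377661172301
tool offset mm [-120.1  285.4    0.9] turn -0.22
```

View pics/w5.png

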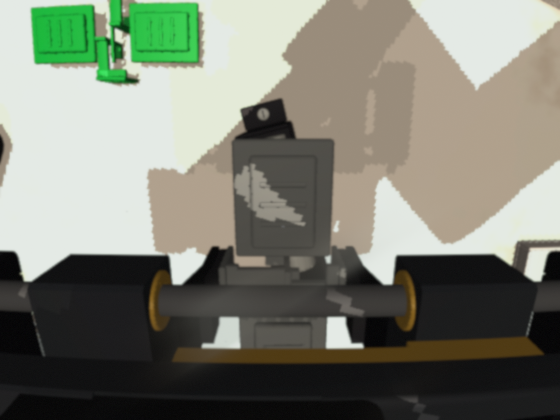

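The cover is held level at image (283,195), with the open box below it. I'm carrying it to the tray.

Emit:
servo_tool(
  rows=[-0.2,-0.006,0.0145,0,0,-0.2,-0.012,0.0285,0,0,-0.2,-0.012,0.0285,0,0,-0.2,-0.012,0.0285,0,0,-0.2,-0.012,0.0285,0,0],
)

```text
time: 12.8
position: [0.4809, 0.0086, 0.1199]
tool_rot: [-0.155, 0.988, -0.0, 0.0]
ft_force: [0.8, -0.7, -1.8]
grip_width: 0.0524
grip_force: 6.4
```

Emit:
servo_tool(
  rows=[-0.2,-0.012,0.0285,0,0,-0.2,-0.012,0.0285,0,0,-0.2,-0.012,0.0285,0,0,-0.2,-0.012,0.0285,0,0,-0.2,-0.012,0.0285,0,0],
)

```text
time: 13.22
position: [0.4945, 0.1631, 0.1199]
tool_rot: [-0.155, 0.988, -0.0, 0.0]
ft_force: [0.6, 0.0, -1.3]
grip_width: 0.0524
grip_force: 6.4
```

Emit:
servo_tool(
  rows=[-0.2,-0.006,0.0145,0,0,-0.2,0,0,0,0,-0.2,0,0,0,0],
)

```text
time: 13.47
position: [0.4957, 0.1779, 0.1197]
tool_rot: [-0.156, 0.988, -0.0, 0.0]
ft_force: [-0.3, 0.5, -1.1]
grip_width: 0.0523
grip_force: 6.4
```

```bash
python3 - <<'E'
from h import *
o=robot.get_obs();print(o['position'],o['ft_force'],o['grip_width'])
p=robot.camera('wrist')
T=lambda X,z:np.c_[np.array(X)@np.array([[np.cos(.31),np.sin(.31)],[-np.sin(.31),np.cos(.31)]])+[.498,.1765],[z]*len(X)]
i=p['pixels'][:,:,::-1].copy()
for q in proj(p,T([[.09,.075],[.09,-.075],[-.09,.075],[-.09,-.075]],.018),o): cv2.circle(i,tuple(int(v) for v in q),3,(0,0,255),-1)
cv2.imwrite('pics/w6.png',i)
for s in('top','scene'):
    t=robot.camera(s);print([(np.round(d['at'],4),d['score']) for d in robot.place_of(t,'parts_tray')])
E
```

```text
[0.4956513  0.17787533 0.11968697] [-0.31378689  0.53031721 -1.11749003] 0.05225939078569465
[]
[(array([0.4987, 0.1822, 0.0013]), 0.96)]
```

View pics/w6.png

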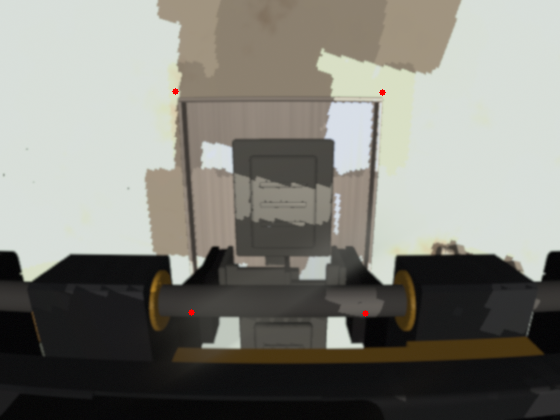

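The tray edges are at columns 182 and 380 and row 100. The cover at (283,195) is centred sideways, and the tray is about 6 mm further forward. I'm shifting and going down.

Emit:
servo_tool(
  rows=[-0.2,-0.007,0,0.025,0,-0.2,0,0,0.03,0,-0.2,0,0,0.025,0,-0.2,0,0,0.015,0,-0.2,0,0,0.01,0],
)

```text
time: 14.13
position: [0.5016, 0.1782, 0.0124]
tool_rot: [-0.154, 0.988, -0.0, -0.002]
ft_force: [-0.4, 0.2, -0.6]
grip_width: 0.0523
grip_force: 6.4
```

Emit:
servo_tool(
  rows=[-0.2,0,0,0.004,0,-0.2,0,0,0.001,0,-0.2,0,0,0,0,-0.2,0,0,0,0],
)

```text
time: 14.47
position: [0.5034, 0.1793, 0.0102]
tool_rot: [-0.154, 0.988, -0.0, 0.001]
ft_force: [0.2, 0.9, -1.3]
grip_width: 0.0526
grip_force: 6.4
```

Emit:
servo_tool(
  rows=[-0.2,0,0,0.002,0,-0.2,0,0,0.001,0,-0.2,0,0,0,0,-0.2,0,0,0,0],
)

```text
time: 14.8
position: [0.5026, 0.1794, 0.0065]
tool_rot: [-0.155, 0.988, -0.0, 0.0]
ft_force: [0.2, 0.3, -1.6]
grip_width: 0.0521
grip_force: 6.4
```

Emit:
servo_tool(
  rows=[-0.2,0,0,0.001,0,-0.2,0,0,0,0,-0.2,0,0,0,0],
)

```text
time: 15.05
position: [0.5025, 0.1793, 0.0052]
tool_rot: [-0.155, 0.988, 0.0, -0.0]
ft_force: [0.9, 0.7, -1.8]
grip_width: 0.052
grip_force: 6.4
```

Emit:
servo_tool(
  rows=[-0.2,0,0,0.001,0,-0.2,0,0,0,0,-0.2,0,0,0,0],
)

```text
time: 15.3
position: [0.5024, 0.1793, 0.0041]
tool_rot: [-0.154, 0.988, 0.0, -0.0]
ft_force: [-0.8, -1.0, -1.8]
grip_width: 0.0524
grip_force: 6.4
```

Emit:
servo_tool(
  rows=[-0.2,0,0,0.0006,0,-0.2,0,0,0,0,-0.3,0,0,0,0,-0.4,0,0,0,0,-0.4,0,0,0,0],
)

```text
time: 15.72
position: [0.5025, 0.1793, 0.0037]
tool_rot: [-0.154, 0.988, -0.0, 0.0]
ft_force: [0.9, 0.1, -2.1]
grip_width: 0.0599
grip_force: 4.4
```

Emit:
servo_tool(
  rows=[-0.45,0,0,0,0,-0.5,0,0,0,0,-0.52,0,0,0,0,-0.54,0,0,0,0,-0.56,0,0,0,0],
)

```text
time: 16.13
position: [0.5027, 0.1794, 0.0038]
tool_rot: [-0.154, 0.988, -0.0, 0.0]
ft_force: [0.8, 0.1, 0.0]
grip_width: 0.0672
grip_force: 0.0
```

Emit:
servo_tool(
  rows=[-0.6,0,0,0,0,-0.65,0,0,0,0,-0.7,0,0,0,0,-0.75,0,0,0,0,-0.75,0,0,0,0],
)

```text
time: 16.55
position: [0.5026, 0.1793, 0.0037]
tool_rot: [-0.154, 0.988, -0.0, 0.0]
ft_force: [-0.2, 0.1, -0.3]
grip_width: 0.075
grip_force: 0.0
```

```bash
python3 - <<'E'
from h import *
o=robot.get_obs();print(o['position'],o['ft_force'],o['grip_width'],o['grip_force'])
p=robot.camera('wrist');save(p,'w7')
E
```

```text
[0.50255901 0.17932512 0.00370229] [-0.24039075  0.09610472 -0.30400679] 0.07500908591932996 0.0
```

View pics/w7.png

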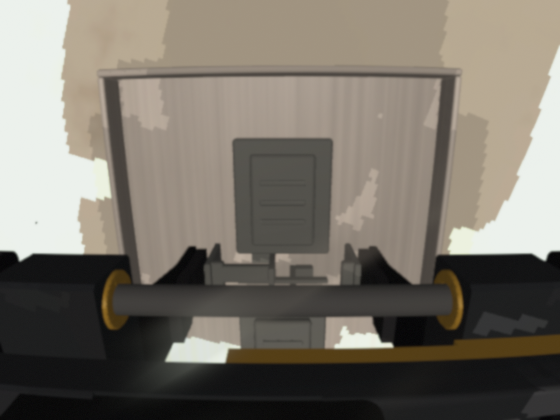

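The cover sits in the tray at (283,195), clear of the fingers. I'm retreating straight up.

Emit:
servo_tool(
  rows=[-0.75,0,0,-0.005,0,-0.75,0,0,-0.015,0,-0.75,0,0,-0.03,0,-0.75,0,0,-0.04,0,-0.75,0,0,-0.04,0],
)

```text
time: 17.02
position: [0.5014, 0.1791, 0.1345]
tool_rot: [-0.154, 0.988, 0.0, -0.001]
ft_force: [0.9, 0.7, 0.5]
grip_width: 0.0763
grip_force: 0.0
```

Emit:
servo_tool(
  rows=[-1,0,0,-0.04,0,-1,0,0,-0.03,0,-1,0,0,0,0,-1,0,0,0,0],
)

```text
time: 17.35
position: [0.5036, 0.1795, 0.206]
tool_rot: [-0.155, 0.988, -0.0, 0.003]
ft_force: [-0.7, 0.1, -0.3]
grip_width: 0.0865
grip_force: 0.0
```

```bash
python3 - <<'E'
from h import *
o=robot.get_obs();print(o['position'])
p=robot.camera('wrist')
print([(np.round(d['at'],4),d['score']) for d in robot.place_of(p,'cover')])
s=robot.camera('scene')['pixels'][180:290,130:320,::-1]
s=cv2.resize(s,None,fx=2,fy=2,interpolation=cv2.INTER_CUBIC)
a=p['pixels'][:,120:480,::-1];b=np.zeros((420,s.shape[1],3),np.uint8);b[:s.shape[0]]=s
cv2.imwrite('pics/c8.png',np.hstack([a,b]))
E
```

```text
[0.5035739  0.17953166 0.20603769]
[(array([0.4988, 0.1786, 0.0238]), 0.62)]
```

View pics/c8.png

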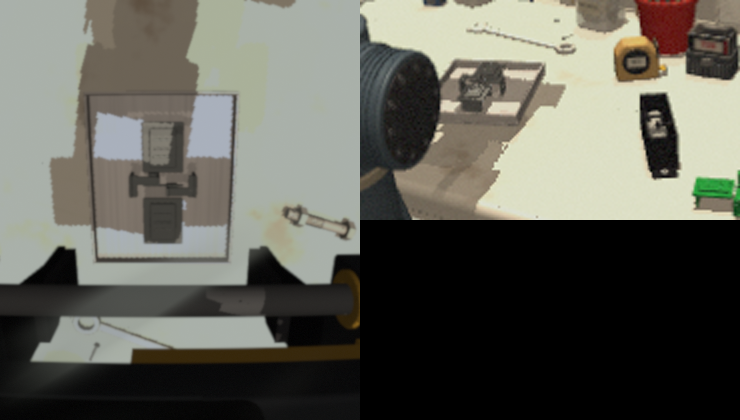

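The cover lies flat and right way up in the tray at crop (163,183), the box is open, and the tools are untouched.

```bash
python3 -c "
from rig import robot
print(robot.hand_in())"
```

```text
the job is handed in; nothing more can be done
None
```

The battery box is open and its grey cover is right way up and flat on the tray floor, released after about a 3 mm drop; no tools were touched, and the job was handed in at about 17 s (verdict not shown).

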